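# Load the coil test nests

### The arm

A 7-joint arm with a two-finger parallel gripper is mounted at the origin on the work surface. World frame = base frame: x ahead of the robot, y to its left, z up, the work surface at z = 0. Lengths are in m, angles in rad, forces in N, time in s.
With the tool pointing down it reaches from about 0.4 to 0.85 m from the base axis. Payload 4.5 kg.
Tool frame: the origin (TCP) lies midway between the tips of the shut fingers; the grasp point (between the pads) lies 19 mm behind it; z points along the fingers, y is the direction in which the jaws open and shut (so a half turn about z gives the same grasp; the last joint's range is limited). The gripper opens to 88 mm and grips with 3 to 60 N. Pads are 18 mm wide; open, the fingers measure 123 mm over their backs; the gripper's body (75 mm by 187 mm) begins 45 mm behind the grasp point.
Start: joints at [-1.122, 0.689, -0.195, 1.565, 0.157, 0.902, -0.215], TCP at [0.252, 0.572, 0.239] pointing down, gripper open.
Joint ranges: [-3.01, 3.01], [-0.46, 2.08], [-1.47, 1.51], [0.13, 2.56], [-1, 4.14], [0.04, 2.09], [-2.66, 2.66]. Speed limits (rad/s): [2.57, 2.57, 3.14, 3.14, 3.14, 3.14, 3.14].

### API

Orientations are given as a unit quaternion [x, y, z, w].
In Python, from plant import r gives the robot as it stands. The module is installed in compiled form; this text tells all that it offers.
- The arm moves only by the tool carry_out, never from a script. Its argument "commands" is a list of rows, each a list of 6 numbers: the shift along the tool's x, y, z in m, then the turn, a rotation vector about the tool's x, y, z in degrees. In form: [[dx, dy, dz, wx, wy, wz], ...]. A call has 1 to 12 rows; each row is the pose to reach, as a shift and turn from the pose commanded when the call began, along the tool's axes at that moment; what a row does not reach only later rows make up. A row lasts 1/10 s, in which the tool goes at most 50 mm and 8.59 degrees, less where a joint would pass 70% of its speed; a pose out of reach is approached as far as the arm can. A call with a gripper value outside its range is refused whole. "fingers" is the closure in counts, from 0 (fully open) to 255 (shut), set as the call begins (left out, the last holds). The fingers move at their own pace and stop on an object; "grip_force" is the grip in N (left out, the last holds). Time passes only in rows, so rows that repeat a pose let the fingers close. It gives the time, the measured TCP pose, the force and the opening at its end, in the units of the state.
- r.get_state(): the state, without advancing time (a new reading comes with each control period).
- r.snapshot(name): name is "scene" or "top" or "wrist"; returns a dict with "img" (400x640x3 uint8, blue, green, red), "intrinsics" (3x3 intrinsics, pixels), "extrinsics" (4x4, takes a point from camera to world coordinates); the wrist camera has in their place "tool_from_camera" (4x4, takes a point from camera to tool coordinates, whose origin is the TCP and whose axes are the flange's). Camera axes: x right, y down, z forward; pixel columns grow to the right and rows downward; lengths in m; the calibration is good to about 2 mm. A picture is of the moment at which its call begins: read the wrist's pose just before it. There is no depth.
- r.finish_job(): hands the job in, once; it reports no verdict.
Trained networks look in a picture, given as the dict that the camera call returned (one of the last four; its "shot" number tells which), for a name from the list of things; names that differ only in an ending like _2 or _b are one class to them, and where a whole thing is asked for, a point or a joint stands for the part that bears it (a point fixed in the world has none). Each returns a list of dicts, best first, with "p" (0 to 1); they miss things now and then, are a little off and sometimes report something else, mostly with a low value. They report only what shows in the picture. A call takes as long as a camera call.
- r.spot_in(picture, label): "xyz" ([x, y, z] in m, in world coordinates, good to about 4 mm: the middle of the surface that is visible of it).
- r.spot_point(picture, label): "xyz" ([x, y, z] in m, in world coordinates, good to about 4 mm: a listed point, or the origin of a listed thing).
The state is a dict: "clock": time; "q": joint angles; "qd": joint speeds; "joint_torque": joint torques, N m; "tool_pos": TCP position; "eef_rot": TCP orientation; "contact_force": force on the tool from outside, world axes, zero at the start; "moment": the same for the moment, N m; "opening": opening from 0.0 (shut) to 1.0 (fully open).
Only numpy, scipy, OpenCV 4.12 (cv2) and the standard library are available. Lean on these libraries where they do the work, as an engineer would, in place of code of your own. Each camera call takes 0.05 s, during which the arm holds its last target.

### The job

Load the coil test station from the grey tray: put each of the four wound parts into the test nest made for it, sitting flat on the nest's black deck - the ring choke lying over the post, the drum choke standing in the round collar, the transformer upright between the four corner locators, and the rod choke lying with its end cheeks in the two saddles. Leave the capacitor and the heat sink where they stand in the tray.

Things in the scene. Friction and masses are not known exactly. Their poses are not given: they have to be found in the camera images.
- ring_choke_mid (a point): Ring choke: a flat dark ferrite ring wound with copper wire, lying flat. Outer diameter 52, hole 26, height 20 mm. The point is the centre of the ring, in the middle of its hole, half-way up (10 mm above its underside); z is up. Starts in the grey tray (floor 3 mm, rim 15 mm above the bench), 25 mm or more clear of all else for fingers closing roughly along world y.
- transformer_mid (a point): Transformer: an oblong block, dark ferrite frame around an amber-taped winding, on two black pin rails. 56 mm long along its x, 36 mm wide along its y, 36 mm high (the outer 6 mm of each end only 8 mm high). The point is its centre, 18 mm above its underside; z is up. Starts in the grey tray (floor 3 mm, rim 15 mm above the bench), 25 mm or more clear of all else for fingers closing roughly along world y.
- drum_choke_mid (a point): Drum choke: a copper-wound bobbin with a dark flange at top and bottom, standing upright; the top has a small central dimple. Diameter 36, height 44 mm. The point is its centre, 22 mm above its underside; z is up. Starts in the grey tray (floor 3 mm, rim 15 mm above the bench), 25 mm or more clear of all else for fingers closing roughly along world y.
- rod_choke_mid (a point): Rod choke: a straight copper-wound bar lying down, with a square black cheek at each end. 80 mm long along its x; cheeks 22 x 22 mm and 6 mm thick, winding 19 mm in diameter. The point is its centre, on its long axis, 11 mm above its underside; z is up. Starts in the grey tray (floor 3 mm, rim 15 mm above the bench), 25 mm or more clear of all else for fingers closing roughly along world y.
- capacitor_mid (a point): Capacitor, not wound, stays in the tray: a smooth dark blue can with a flat bright aluminium top, standing upright. Diameter 35, height 44 mm. The point is its centre, 22 mm above its underside.
- heat_sink_mid (a point): Heat sink, not wound, stays in the tray: a bright aluminium block with upright fins. 46 mm along its x, 40 mm along its y, 26 mm high. The point is its centre, 13 mm above its underside.
- post_nest_seat (a point): Test nest for the ring choke: a square plate 80 x 80 mm with one upright post at its centre, 10 mm in diameter, 14 mm high above the seat with a tapered tip. The ring lies flat on the seat with the post in its hole. Fixed. The point is the centre of the seat (black deck), 16 mm above the bench; z up.
- collar_nest_seat (a point): Test nest for the drum choke: a square plate 80 x 80 mm with a round metal collar, inner diameter 50, outer 58, rim 7 mm above the seat. The drum stands upright on the seat inside the collar. Fixed. The point is the centre of the seat (black deck), 16 mm above the bench; z up.
- corner_nest_seat (a point): Transformer's nest: plate 90 (x) by 70 mm (y), four L-shaped corner locators, 8 mm high above the seat, leaving a space of 70 (x) by 50 mm (y) between them; the middle 46 mm of each long side is open. The transformer stands on the seat between them, long side along x, either way round. Fixed. The point is the centre of the seat (black deck), 16 mm above the bench; z up.
- saddle_nest_seat (a point): Rod choke's nest: plate 110 (x) by 60 mm (y), a U-shaped saddle at each end, walls 10 mm high above the seat; 94 mm between end walls (x), 36 mm between side walls (y); the middle 62 mm of each side is open. The rod lies on the seat along x, a cheek in each saddle, either way round. Fixed. The point is the centre of the seat (black deck), 16 mm above the bench; z up.

How it is judged:
By the outcome, as a careful person would: the job done as asked, in the order asked, and still so for the second after the job is handed in, with the robot touching nothing.
It also fails if it takes over 120 s, if anything falls off the work surface, if the arm or the gripper's body presses on something with over 40 N, if the wrist force passes 120 N, or if a joint passes its speed limit or range.

## Working session

There is one attempt and no reset: what is moved stays moved. The work goes in short steps, Python scripts to look and compute and a tool call to move; the robot and the scene stay as the last step left them, time stands still between calls to the robot, and variables do not carry over. Pictures are saved under pics/ and viewed, and the job is handed in when it is done.

Besides the shell and the picture viewer there is one more tool, called after ">>>" as a command line: name --pt "numbers of a row" for each row, then --argument value for the rest. carry_out: Moves the arm, as the interface text tells. Its arguments: {"type":"object","properties":{"commands":{"type":"array","items":{"type":"array","items":{"type":"number"}}},"fingers":{"type":"number"},"grip_force":{"type":"number"}},"required":["commands"]}

```bash
mkdir -p pics; ls; python3 - <<'E'
from plant import r
import cv2,numpy as np
s=r.get_state()
print({k:np.round(v,3).tolist() for k,v in s.items()})
for n in ["top","scene"]:
    p=r.snapshot(n); cv2.imwrite(f"pics/{n}0.png",p["img"])
    print(n,np.round(p["extrinsics"],3).tolist(),np.round(p["intrinsics"],1).tolist())
    for l in ["ring_choke_mid","transformer_mid","drum_choke_mid","rod_choke_mid","capacitor_mid","heat_sink_mid","post_nest_seat","collar_nest_seat","corner_nest_seat","saddle_nest_seat"]:
        print(l,[(np.round(d["xyz"],4).tolist(),round(d["p"],2)) for d in r.spot_point(p,l)[:3]])
E
```

```text
pics
{'clock': 0.0, 'q': [-1.122, 0.69, -0.194, 1.566, 0.157, 0.902, -0.215], 'qd': [-0.0, -0.0, 0.0, 0.001, 0.0, -0.0, 0.0], 'joint_torque': [0.001, -52.756, -1.266, -15.342, -0.053, 0.007, 0.0], 'tool_pos': [0.252, 0.571, 0.238], 'eef_rot': [0.206, 0.979, -0.001, -0.0], 'contact_force': [-0.44, 0.271, -0.367], 'moment': [-0.003, 0.002, -0.002], 'opening': 1.001}
top [[0.013, -0.991, 0.135, 0.429], [-1.0, -0.013, 0.005, 0.008], [-0.003, -0.135, -0.991, 0.99], [0.0, 0.0, 0.0, 1.0]] [[449.9, 0.0, 314.2], [0.0, 449.9, 196.6], [0.0, 0.0, 1.0]]
ring_choke_mid [([0.5898, 0.1066, 0.0121], 0.89)]
transformer_mid [([0.5962, 0.2055, 0.0182], 0.6)]
drum_choke_mid [([0.4803, 0.3095, 0.0234], 0.55), ([0.6005, -0.1, 0.0153], 0.3)]
rod_choke_mid [([0.4682, 0.1088, 0.0139], 0.82)]
capacitor_mid [([0.4758, 0.3131, 0.0227], 0.67), ([0.6024, 0.3118, 0.0294], 0.51)]
heat_sink_mid [([0.464, 0.2168, 0.014], 0.79)]
post_nest_seat [([0.4524, -0.2593, 0.0152], 0.84)]
collar_nest_seat [([0.4645, -0.0975, 0.0186], 0.98), ([0.4654, 0.1073, 0.016], 0.46)]
corner_nest_seat []
saddle_nest_seat [([0.6037, -0.2613, 0.015], 0.6)]
scene [[-0.708, 0.485, -0.513, 1.057], [0.705, 0.464, -0.536, 0.565], [-0.022, -0.741, -0.671, 0.731], [0.0, 0.0, 0.0, 1.0]] [[462.2, 0.0, 320.2], [0.0, 462.2, 200.3], [0.0, 0.0, 1.0]]
ring_choke_mid [([0.597, 0.1015, 0.014], 0.92)]
transformer_mid [([0.598, 0.2032, 0.0225], 0.76)]
drum_choke_mid [([0.4729, 0.3086, 0.0237], 0.93), ([0.4543, -0.261, 0.0159], 0.74)]
rod_choke_mid [([0.4672, 0.1094, 0.0113], 0.71)]
capacitor_mid [([0.5961, 0.3161, 0.0264], 0.64), ([0.467, -0.0982, 0.0121], 0.37)]
heat_sink_mid [([0.467, 0.2186, 0.014], 0.77)]
post_nest_seat [([0.457, -0.2619, 0.0138], 0.64)]
collar_nest_seat [([0.4632, -0.0936, 0.0162], 0.59)]
corner_nest_seat [([0.601, -0.1063, 0.0156], 0.69)]
saddle_nest_seat []
```

View pics/top0.png

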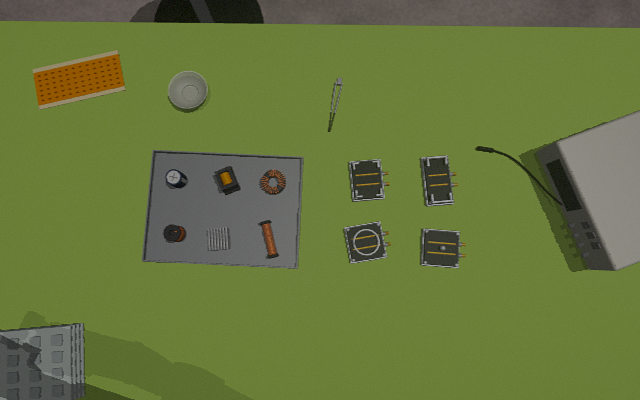

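View pics/scene0.png

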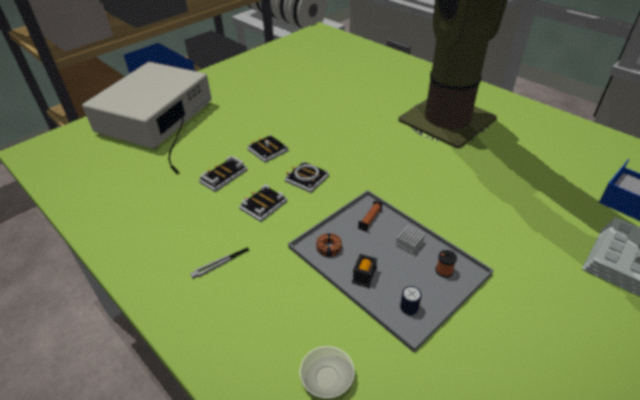

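```bash
cat > h.py <<'E'
from plant import r
import cv2,numpy as np
from scipy.spatial.transform import Rotation as R
def pose():
    s=r.get_state(); return np.array(s["tool_pos"]),R.from_quat(s["eef_rot"]),s
def tgt(yaw): # yaw deg of tool y from world y, tool pointing down
    return R.from_euler('z',yaw,degrees=True)*R.from_quat([0,1,0,0])
def row(pos,yaw,p=None,q=None):
    if p is None: p,q,_=pose()
    d=q.inv().apply(np.array(pos)-p); w=(q.inv()*tgt(yaw)).as_rotvec(degrees=True)
    return np.round(np.r_[d,w],4).tolist()
def wrist(name,save=True):
    p,q,_=pose(); s=r.snapshot("wrist")
    T=np.eye(4);T[:3,:3]=q.as_matrix();T[:3,3]=p
    s["E"]=T@np.array(s["tool_from_camera"])
    if save: cv2.imwrite(f"pics/{name}.png",s["img"])
    return s
def px2w(s,uv,z):
    E=s.get("E",s.get("extrinsics")); E=np.array(E);K=np.array(s["intrinsics"])
    d=E[:3,:3]@np.linalg.solve(K,np.array([uv[0],uv[1],1.]));c=E[:3,3]
    return c+d*(z-c[2])/d[2]
def w2px(s,X):
    E=np.array(s.get("E",s.get("extrinsics")));K=np.array(s["intrinsics"])
    c=np.linalg.inv(E)@np.r_[X,1]; u=K@c[:3]; return u[:2]/u[2]
def rect(s,z,x0,x1,y0,y1,name,sc=2000):
    """rectified plan picture: right=-y, up=+x"""
    cs=[(x1,y1),(x1,y0),(x0,y0),(x0,y1)]
    src=np.float32([w2px(s,[a,b,z]) for a,b in cs]); W=int((y1-y0)*sc);H=int((x1-x0)*sc)
    M=cv2.getPerspectiveTransform(src,np.float32([[0,0],[W,0],[W,H],[0,H]]))
    im=cv2.warpPerspective(s["img"],M,(W,H),flags=cv2.INTER_CUBIC)
    cv2.imwrite(f"pics/{name}.png",im); return im
E
python3 - <<'E'
from h import *
s=wrist("w0"); print(np.round(s["tool_from_camera"],3).tolist(),s["intrinsics"])
print(row([0.47,0.2,0.36],0))
E
```

```text
[[0.001, -0.952, -0.305, 0.079], [1.0, 0.0, 0.001, -0.0], [-0.0, -0.305, 0.952, -0.145], [0.0, 0.0, 0.0, 1.0]] [[279.69767187   0.         318.48066206]
 [  0.         279.69767187 202.24185414]
 [  0.           0.           1.        ]]
[-0.3496, -0.2526, -0.1213, 0.0048, -0.0001, -23.7649]
```

View pics/w0.png

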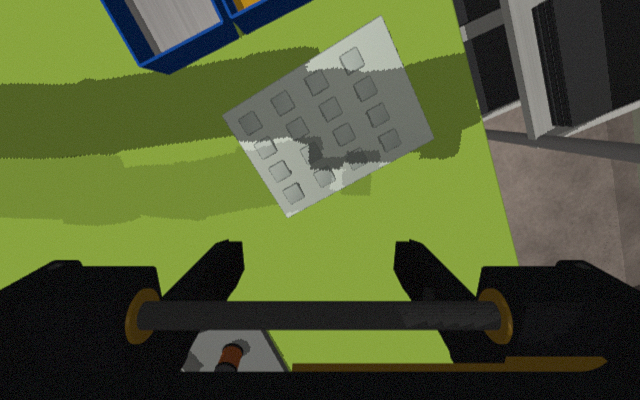

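```bash
python3 - <<'E'
from h import *
print(row([0.6,0.2,0.22],0))
E
```

```text
[-0.4685, -0.2002, 0.0187, 0.0048, -0.0001, -23.7649]
```

>>> carry_out --pt "-0.4685 -0.2 0.0187 0 0 -23.76" --pt "-0.4685 -0.2 0.0187 0 0 -23.76" --pt "-0.4685 -0.2 0.0187 0 0 -23.76" --pt "-0.4685 -0.2 0.0187 0 0 -23.76" --pt "-0.4685 -0.2 0.0187 0 0 -23.76" --pt "-0.4685 -0.2 0.0187 0 0 -23.76" --pt "-0.4685 -0.2 0.0187 0 0 -23.76" --pt "-0.4685 -0.2 0.0187 0 0 -23.76" --pt "-0.4685 -0.2 0.0187 0 0 -23.76" --pt "-0.4685 -0.2 0.0187 0 0 -23.76" --pt "-0.4685 -0.2 0.0187 0 0 -23.76" --pt "-0.4685 -0.2 0.0187 0 0 -23.76"

```text
clock: 2.35
tool_pos: [0.6014, 0.1974, 0.2196]
eef_rot: [0.003, 1.0, -0.001, 0.0]
contact_force: [-0.5, -0.2, -0.2]
opening: 1.002
```

>>> carry_out --pt "0 0 0 0 0 0" --pt "0 0 0 0 0 0" --pt "0 0 0 0 0 0"

```text
clock: 2.65
tool_pos: [0.5988, 0.2024, 0.2203]
eef_rot: [-0.002, 1.0, 0.0, -0.0]
contact_force: [-1.0, 0.4, 0.3]
opening: 0.995
```

```bash
python3 - <<'E'
from h import *
p,q,s=pose(); print(p,q.as_quat(),s["contact_force"],s["q"])
s=wrist("w1"); np.savez("w1.npz",**{k:s[k] for k in ("img","intrinsics","E")})
for l in ["ring_choke_mid","transformer_mid","drum_choke_mid","rod_choke_mid","capacitor_mid","heat_sink_mid"]:
        print(l,[(np.round(d["xyz"],4).tolist(),round(d["p"],2)) for d in r.spot_point(s,l)[:3]])
rect(s,0.025,0.4,0.68,0.03,0.39,"r1")
E
```

```text
[0.59881722 0.20237351 0.22029822] [-1.68634882e-03  9.99998435e-01  4.93294987e-04 -2.04872537e-04] [-1.03605393  0.40874622  0.26020612] [-0.20064118  0.73445939 -0.36441449  1.55667278  0.30664261  0.90731921
  0.9050756 ]
ring_choke_mid [([0.596, 0.1056, 0.0115], 0.79)]
transformer_mid [([0.595, 0.2055, 0.0213], 0.82)]
drum_choke_mid [([0.4738, 0.3115, 0.0251], 0.96)]
rod_choke_mid [([0.4684, 0.112, 0.0115], 0.98)]
capacitor_mid [([0.5974, 0.3161, 0.0276], 0.9)]
heat_sink_mid [([0.4707, 0.2157, 0.0177], 0.82)]
```

View pics/w1.png

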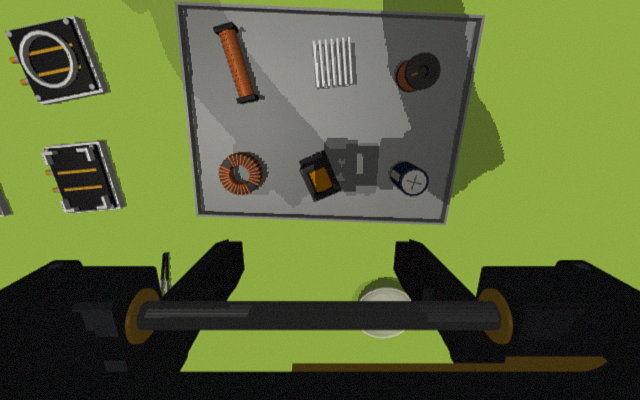

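View pics/r1.png

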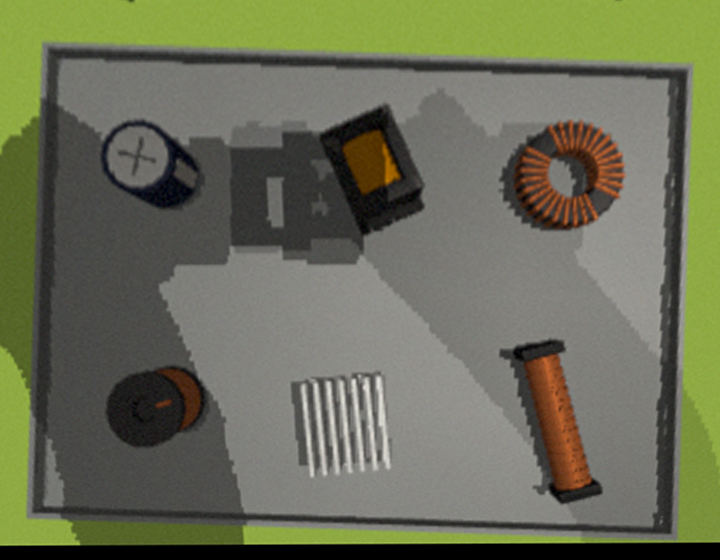

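>>> carry_out --pt "0 -0.38 0 0 0 0" --pt "0 -0.38 0 0 0 0" --pt "0 -0.38 0 0 0 0" --pt "0 -0.38 0 0 0 0" --pt "0 -0.38 0 0 0 0" --pt "0 -0.38 0 0 0 0" --pt "0 -0.38 0 0 0 0" --pt "0 -0.38 0 0 0 0" --pt "0 -0.38 0 0 0 0" --pt "0 -0.38 0 0 0 0" --pt "0 -0.38 0 0 0 0"

```text
clock: 4.1
tool_pos: [0.6003, -0.1777, 0.2201]
eef_rot: [-0.001, 1.0, 0.001, 0.0]
contact_force: [-0.3, 1.3, -0.3]
opening: 0.999
```

```bash
python3 - <<'E'
from h import *
p,q,s=pose(); print(p,q.as_quat(),s["q"],np.abs(s["qd"]).max())
s=wrist("w2"); np.savez("w2.npz",**{k:s[k] for k in ("img","intrinsics","E")})
for l in ["post_nest_seat","collar_nest_seat","corner_nest_seat","saddle_nest_seat"]:
        print(l,[(np.round(d["xyz"],4).tolist(),round(d["p"],2)) for d in r.spot_point(s,l)[:3]])
rect(s,0.016,0.4,0.66,-0.34,-0.03,"r2")
E
```

```text
[ 0.60031146 -0.17769359  0.22010301] [-1.16456450e-03  9.99998979e-01  8.11667577e-04  1.61736043e-04] [ 0.43842273  0.73230511 -0.40927086  1.57492464  0.34265733  0.90612479
  1.48297395] 0.012314100744231098
post_nest_seat [([0.4571, -0.2653, 0.0159], 0.75)]
collar_nest_seat [([0.4619, -0.0989, 0.0149], 0.59), ([0.4667, 0.1113, 0.0117], 0.22)]
corner_nest_seat [([0.6005, -0.1017, 0.0161], 0.57)]
saddle_nest_seat []
```

View pics/r2.png

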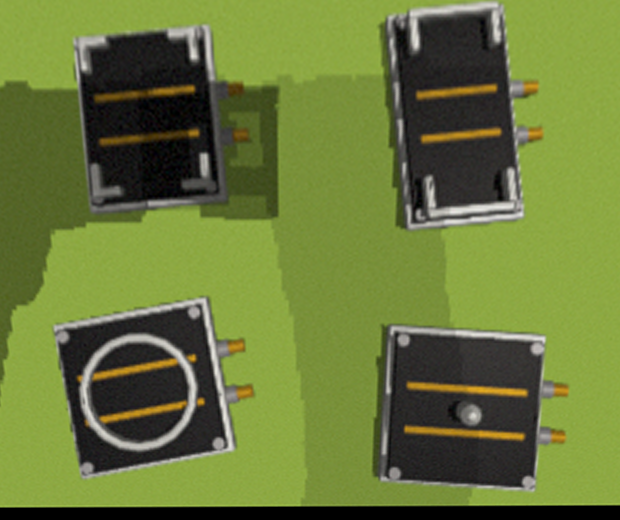

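```bash
cat > ov.py <<'E'
from h import *
def load(n): 
    d=np.load(n); return {k:d[k] for k in d}
def draw(im,s,P,col,closed,k,off):
    pts=np.array([(w2px(s,p)-off)*k for p in P]); cv2.polylines(im,[np.round(pts*8).astype(np.int32)],closed,col,1,cv2.LINE_AA,3)
def box(c,yaw,L,W,z):
    a=np.radians(yaw);u=np.array([np.cos(a),np.sin(a)]);v=np.array([-u[1],u[0]])
    return [np.r_[np.array(c)+sx*L/2*u+sy*W/2*v,z] for sx,sy in ((1,1),(1,-1),(-1,-1),(-1,1))]
def circ(c,rr,z): return [np.r_[c[0]+rr*np.cos(t),c[1]+rr*np.sin(t),z] for t in np.linspace(0,2*np.pi,40,endpoint=False)]
E
cat > o1.py <<'E'
from ov import *
s=load("w1.npz");k=5;G=(0,255,0);Y=(255,255,0)
def crop(u0,v0,u1,v1): return cv2.resize(s["img"][v0:v1,u0:u1],None,fx=k,fy=k,interpolation=cv2.INTER_CUBIC)
ring=(0.596,0.1056);tr=(0.596,0.2055,22);dr=(0.4738,0.3115);rod=(0.4698,0.1115,15)
A=[]
o=(205,140);im=crop(*o,275,205)
draw(im,s,circ(ring,.026,.023),G,1,k,o);draw(im,s,circ(ring,.013,.023),G,1,k,o);draw(im,s,circ(ring,.026,.003),Y,1,k,o);A.append(im)
o=(285,140);im=crop(*o,355,205)
draw(im,s,box(tr[:2],tr[2],.044,.036,.039),G,1,k,o);draw(im,s,box(tr[:2],tr[2],.056,.036,.003),Y,1,k,o);draw(im,s,box(tr[:2],tr[2],.056,.036,.011),Y,1,k,o);A.append(im)
o=(380,45);im=crop(*o,450,110)
draw(im,s,circ(dr,.018,.047),G,1,k,o);draw(im,s,circ(dr,.018,.003),Y,1,k,o);A.append(im)
o=(203,10);im=crop(*o,273,110)
draw(im,s,box(rod[:2],rod[2],.08,.022,.025),G,1,k,o);A.append(im)
H=np.vstack([np.hstack(A[:2]),np.hstack([A[2],cv2.resize(A[3],(350,500))[:325]])]) 
cv2.imwrite("pics/o1.png",H[:600*2,:800]) if H.shape[0]<=600 else cv2.imwrite("pics/o1.png",cv2.resize(H,None,fx=600/H.shape[0],fy=600/H.shape[0]))
cv2.imwrite("pics/o1rod.png",A[3])
E
cat > o2.py <<'E'
from ov import *
s=load("w2.npz");k=3;G=(0,255,0);Y=(255,255,0)
def w(n): return n
co=(0.6005,-0.1045,5);sa=(0.6015,-.2578,6);cl=(0.4635,-0.0985);po=(0.4555,-0.2625,-3)
o=np.array([160,0]);im=cv2.resize(s["img"][0:200,190:450],None,fx=k,fy=k,interpolation=cv2.INTER_CUBIC);o=np.array([190,0])
draw(im,s,box(co[:2],co[2],.09,.07,.016),G,1,k,o);draw(im,s,box(co[:2],co[2],.07,.05,.024),Y,1,k,o)
draw(im,s,box(sa[:2],sa[2],.11,.06,.016),G,1,k,o);draw(im,s,box(sa[:2],sa[2],.094,.036,.026),Y,1,k,o)
draw(im,s,circ(cl,.025,.023),Y,1,k,o);draw(im,s,circ(cl,.029,.016),G,1,k,o)
draw(im,s,box(po[:2],po[2],.08,.08,.016),G,1,k,o);draw(im,s,circ(po,.005,.026),Y,1,k,o)
cv2.imwrite("pics/o2.png",im)
E
python3 o1.py; python3 o2.py
```

```text
(no output)
```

View pics/o1.png

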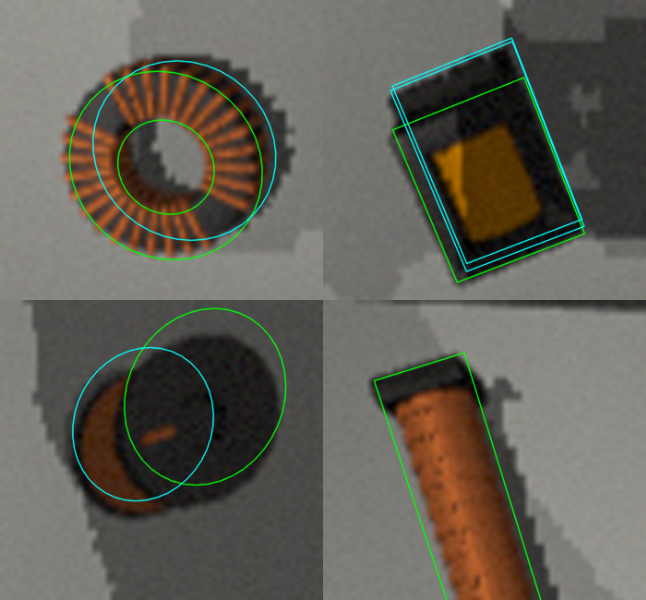

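View pics/o2.png

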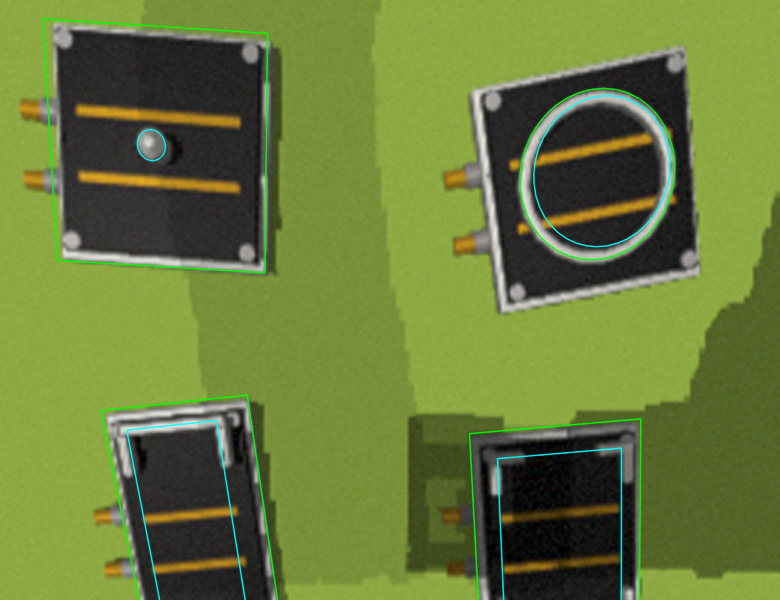

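View pics/o1rod.png

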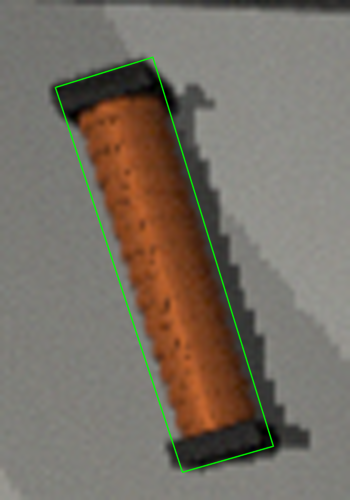

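```bash
python3 - <<'E'
from ov import *
s=load("w1.npz")
for uv in [(192,172),(198,172),(203,172)]: print(px2w(s,uv,.015)[:2],px2w(s,uv,.003)[:2])
print(s["img"][172,185:212].sum(1))
p,q,_=pose()
print(row([0.595,0.105,0.12],0))
E
```

```text
[0.59251564 0.04166131] [0.59499676 0.03618123]
[0.59248683 0.04928561] [0.59496697 0.04406651]
[0.59246282 0.0556395 ] [0.59494213 0.05063789]
[383 384 383 384 374 375 400 420 417 240 135 128 148 317 218 207 232 421
 428 428 425 426 417 431 426 427 426]
[0.0047, 0.2835, 0.1002, 0.0193, 0.0067, 0.1071]
```

>>> carry_out --pt "0.0047 0.2835 0.1 0 0 0" --pt "0.0047 0.2835 0.1 0 0 0" --pt "0.0047 0.2835 0.1 0 0 0" --pt "0.0047 0.2835 0.1 0 0 0" --pt "0.0047 0.2835 0.1 0 0 0" --pt "0.0047 0.2835 0.1 0 0 0" --pt "0.0047 0.2835 0.1 0 0 0" --pt "0.0047 0.2835 0.1 0 0 0" --pt "0.0047 0.2835 0.1 0 0 0" --pt "0.0047 0.2835 0.1 0 0 0" --fingers 46 --grip_force 25

```text
clock: 5.35
tool_pos: [0.5959, 0.1013, 0.1204]
eef_rot: [0.002, 1.0, -0.001, 0.0]
contact_force: [0.6, -0.0, -0.8]
opening: 0.817
```

```bash
python3 - <<'E'
from h import *
for i in range(3):
    p,q,s=pose(); print(p.round(4),s["opening"],s["clock"]); 
s=wrist("w3")
print(row([0.595,0.105,0.008],0))
E
```

```text
[0.5959 0.1013 0.1204] 0.8174121630006101 5.35
[0.5959 0.1013 0.1204] 0.8174121630006101 5.35
[0.5959 0.1013 0.1204] 0.8174121630006101 5.35
[0.001, 0.0036, 0.1125, -0.0559, 0.049, -0.1783]
```

View pics/w3.png

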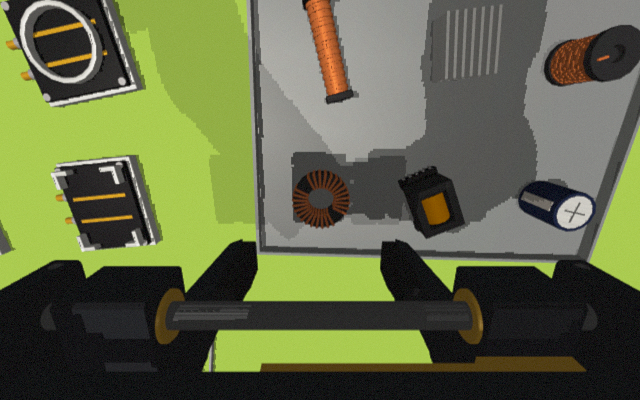

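>>> carry_out --pt "0 0 0.03 0 0 0" --pt "0 0 0.05 0 0 0" --pt "0 0 0.06 0 0 0" --pt "0 0 0.06 0 0 0"

```text
clock: 5.8
tool_pos: [0.5947, 0.1026, 0.059]
eef_rot: [0.001, 1.0, -0.0, -0.001]
contact_force: [0.0, 0.4, 0.4]
opening: 0.824
```

```bash
python3 - <<'E'
from h import *
s=wrist("w4")
for l in ["ring_choke_mid"]:
        print(l,[(np.round(d["xyz"],4).tolist(),round(d["p"],2)) for d in r.spot_point(s,l)[:3]])
for i in range(4):
    p,q,t=pose(); print(p.round(4),q.as_rotvec(),t["clock"]); r.snapshot("top")
print(row([0.595,0.105,0.008],0))
print(w2px(s,[.595,.105,.013]))
E
```

```text
ring_choke_mid []
[0.5959 0.1034 0.0607] [1.33195796e-03 3.14049710e+00 4.85867877e-04] 5.9
[0.5962 0.1036 0.061 ] [1.13549850e-03 3.13979497e+00 8.86664801e-04] 5.95
[0.5962 0.1038 0.0611] [8.04773600e-04 3.13963424e+00 9.74952158e-04] 6.0
[0.5962 0.1038 0.0611] [6.15795256e-04 3.13960019e+00 9.85990524e-04] 6.05
[0.0011, 0.0012, 0.053, 0.0318, 0.101, -0.0202]
[321.99977887 225.33446507]
```

View pics/w4.png

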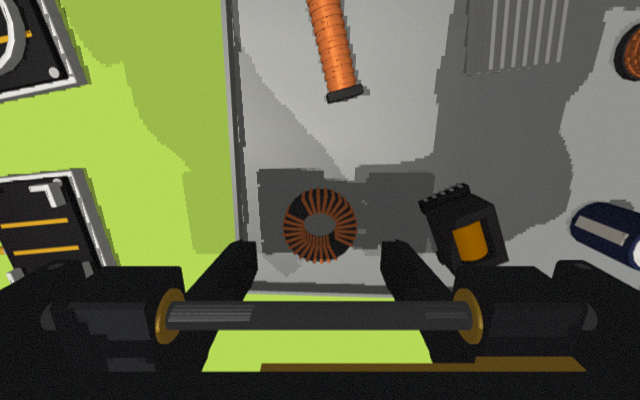

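>>> carry_out --pt "0.001 0.001 0.03 0 0 0" --pt "0.001 0.001 0.048 0 0 0" --pt "0.001 0.001 0.053 0 0 0" --pt "0.001 0.001 0.053 0 0 0" --pt "0.001 0.001 0.053 0 0 0"

```text
clock: 6.6
tool_pos: [0.5951, 0.1049, 0.008]
eef_rot: [0.0, 1.0, 0.0, 0.001]
contact_force: [0.1, -0.2, 1.0]
opening: 0.818
```

>>> carry_out --pt "0 0 0 0 0 0" --pt "0 0 0 0 0 0" --pt "0 0 0 0 0 0" --pt "0 0 0 0 0 0" --pt "0 0 0 0 0 0" --pt "0 0 0 0 0 0" --fingers 255

```text
clock: 7.2
tool_pos: [0.5948, 0.1043, 0.0077]
eef_rot: [0.0, 1.0, -0.0, 0.0]
contact_force: [-1.4, -1.5, 5.0]
opening: 0.581
```

```bash
python3 - <<'E'
from h import *
p,q,s=pose(); print(p.round(4),s["opening"]*88,s["contact_force"])
E
```

```text
[0.5948 0.1043 0.0077] 51.1146265190586 [-1.39642812 -1.48542666  5.0490576 ]
```

>>> carry_out --pt "0 0 -0.03 0 0 0" --pt "0 0 -0.06 0 0 0" --pt "0 0 -0.082 0 0 0" --pt "0.139 -0.367 -0.082 0 0 0" --pt "0.139 -0.367 -0.082 0 0 0" --pt "0.139 -0.367 -0.082 0 0 0" --pt "0.139 -0.367 -0.082 0 0 0" --pt "0.139 -0.367 -0.082 0 0 0" --pt "0.139 -0.367 -0.082 0 0 0" --pt "0.139 -0.367 -0.082 0 0 0" --pt "0.139 -0.367 -0.082 0 0 0" --pt "0.139 -0.367 -0.082 0 0 0"

```text
clock: 8.4
tool_pos: [0.4503, -0.2705, 0.0883]
eef_rot: [0.006, 1.0, -0.002, -0.002]
contact_force: [-0.8, -0.0, -1.7]
opening: 0.585
```

>>> carry_out --pt "0 0 0 0 0 0" --pt "0 0 0 0 0 0" --pt "0 0 0 0 0 0" --pt "0 0 0 0 0 0"

```text
clock: 8.8
tool_pos: [0.4561, -0.2607, 0.089]
eef_rot: [-0.001, 1.0, 0.0, 0.0]
contact_force: [-0.3, -0.1, -1.9]
opening: 0.58
```

```bash
python3 - <<'E'
from h import *
p,q,s=pose(); print(p.round(4),s["opening"]*88,s["contact_force"])
s=wrist("w5"); rect(s,.016,.38,.56,-.36,-.06,"r5")
print(w2px(s,[.4555,-.2625,.03]))
print(row([0.4555,-0.2625,0.022],0))
E
```

```text
[ 0.4561 -0.2607  0.089 ] 51.02624502218358 [-0.34082741 -0.12739789 -1.93432061]
[316.27837481 217.76785997]
[0.0004, -0.0015, 0.067, 0.029, 0.0106, 0.1294]
```

View pics/w5.png

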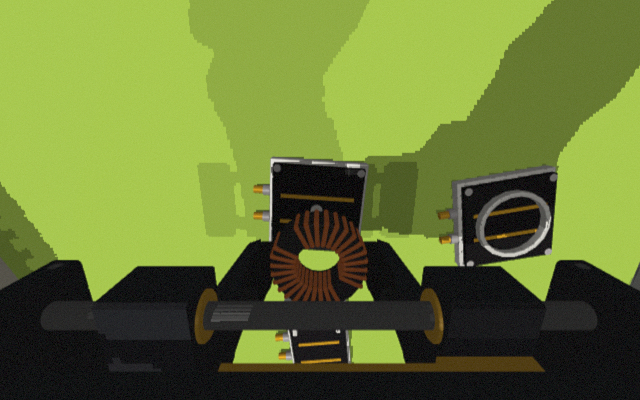

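```bash
python3 - <<'E'
from h import *
im=cv2.imread("pics/w5.png"); cv2.imwrite("pics/w5z.png",cv2.resize(im[140:310,240:400],None,fx=3.5,fy=3.5,interpolation=cv2.INTER_CUBIC))
p,q,_=pose(); s=wrist("x",0)
for z in (.104,.094): print(w2px(s,[p[0],p[1],z]))
for x in (.45,.4555): print(w2px(s,[x,-.2625,.03]),w2px(s,[x,-.2625,.016]))
from ov import box
print([w2px(s,c).round(1).tolist() for c in box((.4555,-.2625),-3,.08,.08,.016)])
E
```

```text
[318.73235303 268.91112065]
[318.70460536 259.46249819]
[316.70890111 211.35122714] [316.79951352 205.62347532]
[316.70205553 217.98642967] [316.79240465 211.91859451]
[[360.0, 257.3], [268.4, 252.8], [268.5, 161.2], [370.2, 166.8]]
```

View pics/w5z.png

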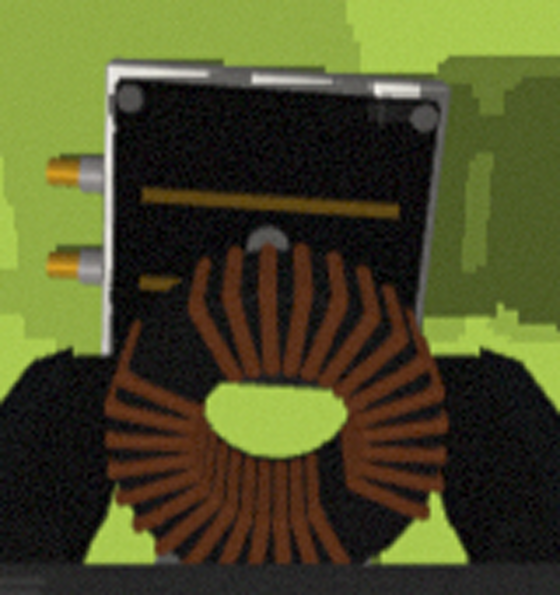

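>>> carry_out --pt "0.001 -0.0015 0.03 0 0 0" --pt "0.001 -0.0015 0.055 0 0 0" --pt "0.001 -0.0015 0.0675 0 0 0" --pt "0.001 -0.0015 0.0675 0 0 0" --pt "0.001 -0.0015 0.0675 0 0 0" --pt "0.001 -0.0015 0.0675 0 0 0"

```text
clock: 9.5
tool_pos: [0.4548, -0.2638, 0.022]
eef_rot: [-0.0, 1.0, -0.0, 0.001]
contact_force: [-0.1, -0.2, -1.8]
opening: 0.583
```

```bash
python3 - <<'E'
from h import *
p,q,s=pose(); print(p.round(4),s["opening"]*88,s["contact_force"])
E
```

```text
[ 0.4548 -0.2638  0.022 ] 51.274054992360064 [-0.06943062 -0.22014009 -1.83543654]
```

>>> carry_out --pt "0 0 0.0012 0 0 0" --pt "0 0 0.0012 0 0 0" --pt "0 0 0.0012 0 0 0"

```text
clock: 9.8
tool_pos: [0.4544, -0.2639, 0.0205]
eef_rot: [0.0, 1.0, -0.0, 0.0]
contact_force: [-0.3, -0.4, -1.8]
opening: 0.58
```

>>> carry_out --pt "0 0 0 0 0 0" --pt "0 0 0 0 0 0" --pt "0 0 0 0 0 0" --pt "0 0 -0.02 0 0 0" --pt "0 0 -0.06 0 0 0" --pt "0 0 -0.1 0 0 0" --pt "0 0 -0.1 0 0 0" --pt "0 0 -0.1 0 0 0" --pt "0 0 -0.1 0 0 0" --fingers 46

```text
clock: 10.7
tool_pos: [0.4535, -0.2637, 0.1195]
eef_rot: [0.0, 1.0, 0.0, -0.001]
contact_force: [-0.5, -0.2, 0.5]
opening: 0.822
```

```bash
python3 - <<'E'
from h import *
p,q,s=pose(); print(p.round(4),s["opening"]*88,s["contact_force"])
s=wrist("w6")
print(row([0.478,0.3105,0.12],0))
E
```

```text
[ 0.4535 -0.2637  0.1195] 72.32583862741923 [-0.50730467 -0.23259957  0.49873978]
[-0.0246, 0.5741, -0.0004, 0.0446, -0.1238, 0.0001]
```

View pics/w6.png

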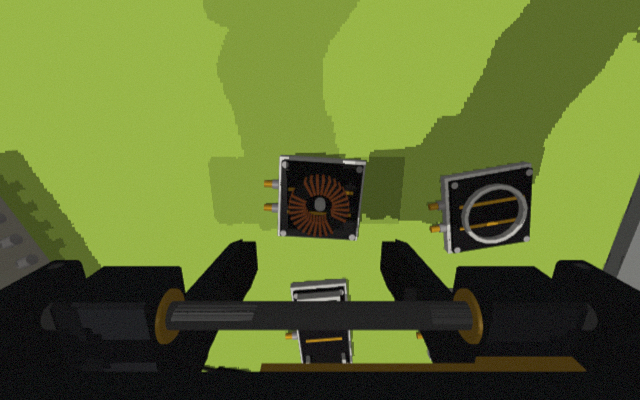

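>>> carry_out --pt "-0.0246 0.574 0 0 0 0" --pt "-0.0246 0.574 0 0 0 0" --pt "-0.0246 0.574 0 0 0 0" --pt "-0.0246 0.574 0 0 0 0" --pt "-0.0246 0.574 0 0 0 0" --pt "-0.0246 0.574 0 0 0 0" --pt "-0.0246 0.574 0 0 0 0" --pt "-0.0246 0.574 0 0 0 0" --pt "-0.0246 0.574 0 0 0 0" --pt "-0.0246 0.574 0 0 0 0" --pt "-0.0246 0.574 0 0 0 0" --pt "-0.0246 0.574 0 0 0 0" --fingers 93

```text
clock: 11.95
tool_pos: [0.4773, 0.3164, 0.1192]
eef_rot: [-0.003, 1.0, 0.002, -0.001]
contact_force: [-0.6, 0.3, -0.7]
opening: 0.636
```

>>> carry_out --pt "0 0 0 0 0 0" --pt "0 0 0 0 0 0" --pt "0 0 0 0 0 0" --pt "0 0 0 0 0 0" --pt "0 0 0 0 0 0"

```text
clock: 12.45
tool_pos: [0.4792, 0.3087, 0.1202]
eef_rot: [0.001, 1.0, -0.0, -0.0]
contact_force: [-0.2, 0.5, 0.7]
opening: 0.633
```

```bash
python3 - <<'E'
from h import *
from ov import *
p,q,s=pose(); print(p.round(4),s["opening"]*88,s["contact_force"])
s=wrist("w7"); im=s["img"].copy()
draw(im,s,circ((.478,.3105),.018,.047),(0,255,0),1,1,np.zeros(2));draw(im,s,circ((.478,.3105),.018,.003),(255,255,0),1,1,np.zeros(2))
cv2.imwrite("pics/w7z.png",cv2.resize(im[120:300,220:420],None,fx=3,fy=3))
print(row([0.478,0.3105,0.018],0))
E
```

```text
[0.4792 0.3087 0.1202] 55.74096696645065 [-0.23532716  0.47156953  0.6810199 ]
[0.0012, 0.0015, 0.1023, -0.029, -0.0028, -0.0908]
```

View pics/w7z.png

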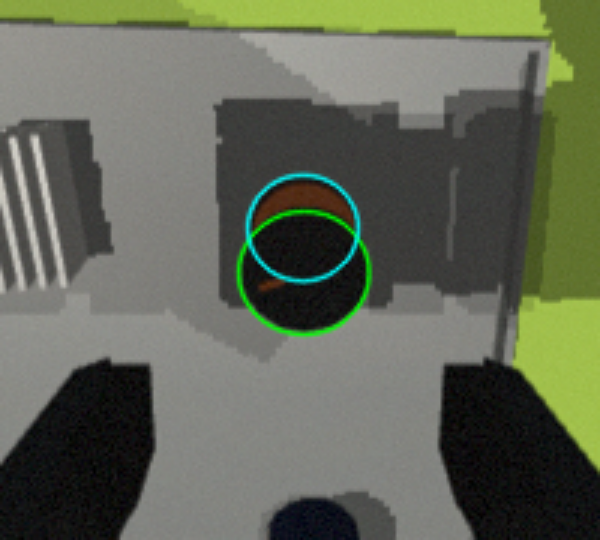

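>>> carry_out --pt "0.001 0.0012 0.04 0 0 0" --pt "0.001 0.0012 0.08 0 0 0" --pt "0.001 0.0012 0.1023 0 0 0" --pt "0.001 0.0012 0.1023 0 0 0" --pt "0.001 0.0012 0.1023 0 0 0" --pt "0.001 0.0012 0.1023 0 0 0"

```text
clock: 13.1
tool_pos: [0.4789, 0.3119, 0.0195]
eef_rot: [0.0, 1.0, 0.001, 0.001]
contact_force: [-0.7, 0.7, 0.3]
opening: 0.637
```

>>> carry_out --pt "0 0 0 0 0 0" --pt "0 0 0 0 0 0" --pt "0 0 0 0 0 0" --pt "0 0 0 0 0 0" --pt "0 0 0 0 0 0" --pt "0 0 0 0 0 0" --fingers 255

```text
clock: 13.7
tool_pos: [0.4784, 0.3115, 0.0188]
eef_rot: [0.0, 1.0, 0.0, 0.001]
contact_force: [-0.1, -1.5, 6.3]
opening: 0.401
```

```bash
python3 - <<'E'
from h import *
p,q,s=pose(); print(p.round(4),s["opening"]*88,s["contact_force"])
print(row([0.464,-0.0985,0.12],0))
E
```

```text
[0.4784 0.3115 0.0188] 35.27545484923202 [-0.07758952 -1.50718733  6.29916369]
[0.0142, -0.41, -0.1014, 0.0244, 0.0604, -0.0125]
```

>>> carry_out --pt "0 0 -0.03 0 0 0" --pt "0 0 -0.06 0 0 0" --pt "0 0 -0.1 0 0 0" --pt "0.014 -0.41 -0.1 0 0 0" --pt "0.014 -0.41 -0.1 0 0 0" --pt "0.014 -0.41 -0.1 0 0 0" --pt "0.014 -0.41 -0.1 0 0 0" --pt "0.014 -0.41 -0.1 0 0 0" --pt "0.014 -0.41 -0.1 0 0 0" --pt "0.014 -0.41 -0.1 0 0 0" --pt "0.014 -0.41 -0.1 0 0 0" --pt "0.014 -0.41 -0.1 0 0 0"

```text
clock: 14.9
tool_pos: [0.4619, -0.1065, 0.1176]
eef_rot: [0.006, 1.0, -0.002, -0.001]
contact_force: [-0.7, 0.4, -1.4]
opening: 0.402
```

>>> carry_out --pt "0 0 0 0 0 0" --pt "0 0 0 0 0 0" --pt "0 0 0 0 0 0" --pt "0 0 0 0 0 0" --pt "0 0 0 0 0 0"

```text
clock: 15.4
tool_pos: [0.4641, -0.0971, 0.118]
eef_rot: [-0.001, 1.0, 0.0, 0.0]
contact_force: [-1.2, 0.0, -1.1]
opening: 0.405
```

```bash
python3 - <<'E'
from h import *
from ov import *
p,q,s=pose(); print(p.round(4),s["opening"]*88,s["contact_force"])
s=wrist("w8"); im=s["img"].copy();z=np.zeros(2)
draw(im,s,circ((.464,-.0985),.025,.023),(0,255,0),1,1,z);draw(im,s,circ(p[:2],.018,p[2]+.0282),(255,255,0),1,1,z);draw(im,s,circ(p[:2],.018,p[2]-.0158),(255,0,255),1,1,z)
cv2.imwrite("pics/w8z.png",cv2.resize(im[120:320,220:420],None,fx=3,fy=3))
print(row([0.464,-0.0985,0.0325],0))
E
```

```text
[ 0.4641 -0.0971  0.118 ] 35.59815373850411 [-1.215065    0.02112055 -1.12150692]
[0.0001, -0.0011, 0.0855, 0.0215, 0.0015, 0.1131]
```

View pics/w8z.png

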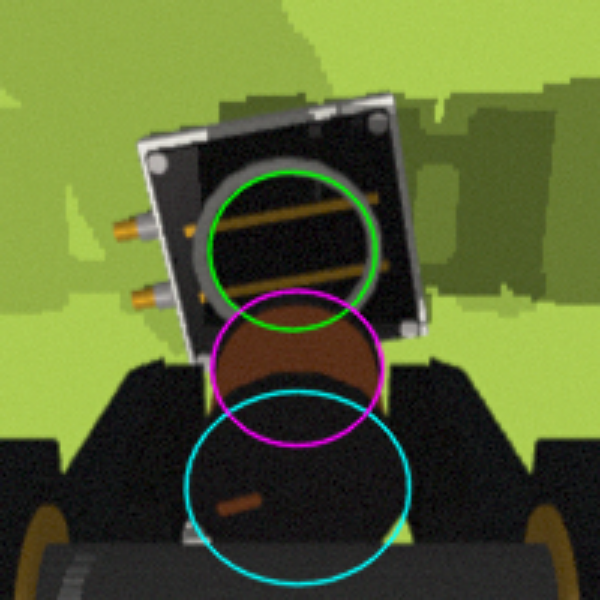

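```bash
python3 - <<'E'
import cv2,numpy as np
im=cv2.imread("pics/w8.png")[120:320,220:420]
im=np.clip((im/255.)**.4*255,0,255).astype(np.uint8)
cv2.imwrite("pics/w8g.png",cv2.resize(im,None,fx=3,fy=3,interpolation=cv2.INTER_CUBIC))
E
```

```text
(no output)
```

View pics/w8g.png

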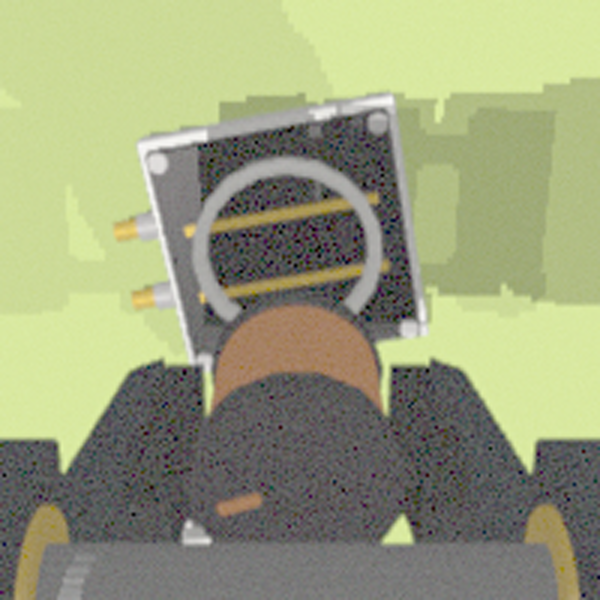

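>>> carry_out --pt "0 -0.002 0.03 0 0 0" --pt "0 -0.002 0.06 0 0 0" --pt "0 -0.002 0.075 0 0 0" --pt "0 -0.002 0.085 0 0 0" --pt "0 -0.002 0.085 0 0 0" --pt "0 -0.002 0.085 0 0 0"

```text
clock: 16.05
tool_pos: [0.4642, -0.1004, 0.0333]
eef_rot: [-0.0, 1.0, 0.0, 0.0]
contact_force: [-0.1, 0.0, -1.9]
opening: 0.402
```

```bash
python3 - <<'E'
from h import *
r.snapshot("top")
p,q,s=pose(); print(p.round(4),s["opening"]*88,s["contact_force"])
E
```

```text
[ 0.4643 -0.1005  0.0335] 35.16303440957986 [-0.06220458 -0.40618974 -1.67430402]
```

>>> carry_out --pt "0 0 0.0016 0 0 0" --pt "0 0 0.0016 0 0 0" --pt "0 0 0.0016 0 0 0"

```text
clock: 16.4
tool_pos: [0.4641, -0.1007, 0.0317]
eef_rot: [0.0, 1.0, 0.0, 0.0]
contact_force: [-0.7, -0.1, -1.9]
opening: 0.4
```

>>> carry_out --pt "0 0 0 0 0 0" --pt "0 0 0 0 0 0" --pt "0 0 0 0 0 0" --pt "0 0 -0.02 0 0 0" --pt "0 0 -0.06 0 0 0" --pt "0 0 -0.1 0 0 0" --pt "0 0 -0.1 0 0 0" --pt "0 0 -0.1 0 0 0" --pt "0 0 -0.1 0 0 0" --fingers 93

```text
clock: 17.3
tool_pos: [0.4632, -0.1007, 0.1306]
eef_rot: [0.0, 1.0, -0.0, -0.001]
contact_force: [-0.1, -0.4, -0.5]
opening: 0.638
```

```bash
python3 - <<'E'
from h import *
p,q,s=pose(); print(p.round(4),s["opening"]*88,s["contact_force"])
s=wrist("w9")
print(row([0.5955,0.2055,0.13],22))
E
```

```text
[ 0.4632 -0.1007  0.1306] 56.10856437255851 [-0.08704315 -0.42951367 -0.50479407]
[-0.1325, 0.3061, 0.0001, 0.0288, -0.1333, -21.996]
```

View pics/w9.png

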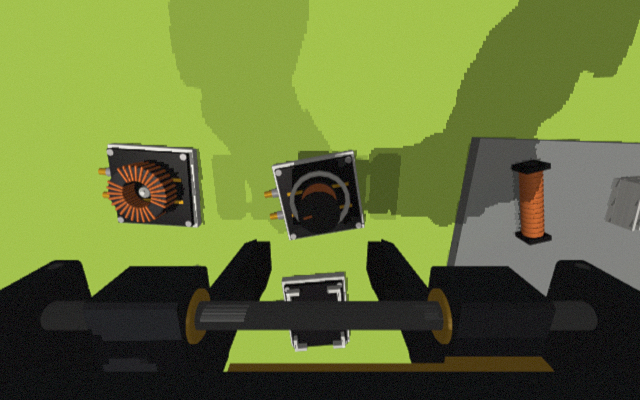

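>>> carry_out --pt "-0.1325 0.306 0 0 0 -22" --pt "-0.1325 0.306 0 0 0 -22" --pt "-0.1325 0.306 0 0 0 -22" --pt "-0.1325 0.306 0 0 0 -22" --pt "-0.1325 0.306 0 0 0 -22" --pt "-0.1325 0.306 0 0 0 -22" --pt "-0.1325 0.306 0 0 0 -22" --pt "-0.1325 0.306 0 0 0 -22" --pt "-0.1325 0.306 0 0 0 -22" --pt "-0.1325 0.306 0 0 0 -22" --fingers 70

```text
clock: 18.35
tool_pos: [0.5956, 0.2032, 0.13]
eef_rot: [-0.19, 0.982, -0.001, -0.001]
contact_force: [-0.2, 0.5, 0.7]
opening: 0.728
```

>>> carry_out --pt "0 0 0 0 0 0" --pt "0 0 0 0 0 0" --pt "0 0 0 0 0 0" --pt "0 0 0 0 0 0" --pt "0 0 0 0 0 0"

```text
clock: 18.85
tool_pos: [0.5965, 0.2052, 0.1316]
eef_rot: [-0.191, 0.982, 0.0, 0.0]
contact_force: [0.4, 0.5, -0.4]
opening: 0.723
```

```bash
cat > tr.py <<'E'
from h import *
from ov import *
import sys
tr=(0.5955,0.2055,22) if len(sys.argv)<2 else tuple(map(float,sys.argv[1:4]))
p,q,s=pose(); print(p.round(4),s["opening"]*88,s["contact_force"])
s=wrist("w10"); im=np.clip((s["img"]/255.)**.5*255,0,255).astype(np.uint8)
k=4;o=np.array([230,110]);im=cv2.resize(im[110:260,230:420],None,fx=k,fy=k,interpolation=cv2.INTER_CUBIC)
draw(im,s,box(tr[:2],tr[2],.044,.036,.039),(0,255,0),1,k,o);draw(im,s,box(tr[:2],tr[2],.056,.036,.003),(255,255,0),1,k,o);draw(im,s,box(tr[:2],tr[2],.056,.036,.011),(255,0,255),1,k,o)
cv2.imwrite("pics/w10z.png",im)
print(row([tr[0],tr[1],0.012],tr[2]))
E
python3 tr.py
```

```text
[0.5965 0.2052 0.1316] 63.597737145478504 [ 0.38972487  0.54189178 -0.35451527]
[0.0009, 0.0005, 0.1195, 0.0021, 0.0114, -0.011]
```

View pics/w10z.png

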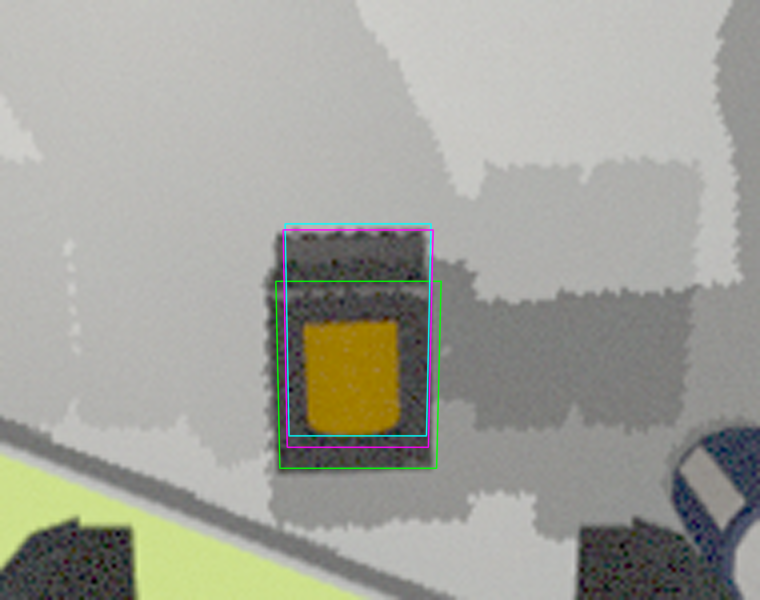

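>>> carry_out --pt "0 -0.001 0.05 0 0 0" --pt "0 -0.001 0.09 0 0 0" --pt "0 -0.001 0.11 0 0 0" --pt "0 -0.001 0.1195 0 0 0" --pt "0 -0.001 0.1195 0 0 0" --pt "0 -0.001 0.1195 0 0 0"

```text
clock: 19.5
tool_pos: [0.5976, 0.205, 0.013]
eef_rot: [-0.191, 0.982, 0.0, 0.001]
contact_force: [1.4, -0.1, 0.0]
opening: 0.728
```

>>> carry_out --pt "0 0 0 0 0 0" --pt "0 0 0 0 0 0" --pt "0 0 0 0 0 0" --pt "0 0 0 0 0 0" --pt "0 0 0 0 0 0" --pt "0 0 0 0 0 0" --pt "0 0 0 0 0 0" --fingers 255

```text
clock: 20.2
tool_pos: [0.5972, 0.2045, 0.0125]
eef_rot: [-0.191, 0.982, -0.0, 0.0]
contact_force: [-0.9, -0.8, 5.0]
opening: 0.406
```

```bash
python3 - <<'E'
from h import *
p,q,s=pose(); print(p.round(4),s["opening"]*88,s["contact_force"],s["q"])
print(row([0.6005,-0.1045,0.11],5))
E
```

```text
[0.5972 0.2045 0.0125] 35.718176979571716 [-0.88063247 -0.79729191  5.03911993] [-0.20601133  1.02803004 -0.36412737  1.66311291  0.60650387  0.56486076
  1.02446419]
[0.1125, -0.2878, -0.0975, -0.0026, 0.0462, 16.9919]
```

>>> carry_out --pt "0 0 -0.03 0 0 0" --pt "0 0 -0.06 0 0 0" --pt "0 0 -0.0975 0 0 0" --pt "0.1125 -0.288 -0.0975 0 0 17" --pt "0.1125 -0.288 -0.0975 0 0 17" --pt "0.1125 -0.288 -0.0975 0 0 17" --pt "0.1125 -0.288 -0.0975 0 0 17" --pt "0.1125 -0.288 -0.0975 0 0 17" --pt "0.1125 -0.288 -0.0975 0 0 17" --pt "0.1125 -0.288 -0.0975 0 0 17" --pt "0.1125 -0.288 -0.0975 0 0 17" --pt "0.1125 -0.288 -0.0975 0 0 17"

```text
clock: 21.4
tool_pos: [0.6003, -0.1025, 0.1092]
eef_rot: [-0.044, 0.999, 0.001, -0.0]
contact_force: [-0.6, 0.9, -1.2]
opening: 0.408
```

>>> carry_out --pt "0 0 0 0 0 0" --pt "0 0 0 0 0 0" --pt "0 0 0 0 0 0" --pt "0 0 0 0 0 0" --pt "0 0 0 0 0 0"

```text
clock: 21.9
tool_pos: [0.6004, -0.1044, 0.1094]
eef_rot: [-0.044, 0.999, 0.0, -0.0]
contact_force: [-0.8, -0.2, -1.4]
opening: 0.405
```

```bash
cat > tp.py <<'E'
from h import *
from ov import *
p,q,s=pose(); print(p.round(4),s["opening"]*88,s["contact_force"])
co=(0.6005,-0.1045,5)
s=wrist("w11"); im=np.clip((s["img"]/255.)**.5*255,0,255).astype(np.uint8)
k=4;o=np.array([230,140]);im=cv2.resize(im[140:290,230:420],None,fx=k,fy=k,interpolation=cv2.INTER_CUBIC)
draw(im,s,box(co[:2],co[2],.09,.07,.016),(0,255,0),1,k,o);draw(im,s,box(co[:2],co[2],.07,.05,.024),(255,255,0),1,k,o)
draw(im,s,box(p[:2],5,.056,.036,p[2]-.0095),(255,0,255),1,k,o);draw(im,s,box(p[:2],5,.044,.036,p[2]+.0265),(0,0,255),1,k,o)
cv2.imwrite("pics/w11z.png",im)
print(row([co[0],co[1],0.026],co[2]))
E
python3 tp.py
```

```text
[ 0.6004 -0.1044  0.1094] 35.66370960679299 [-0.81041917 -0.23839442 -1.39272465]
[-0.0001, 0.0, 0.0834, 0.0003, 0.0039, 0.0128]
```

View pics/w11z.png

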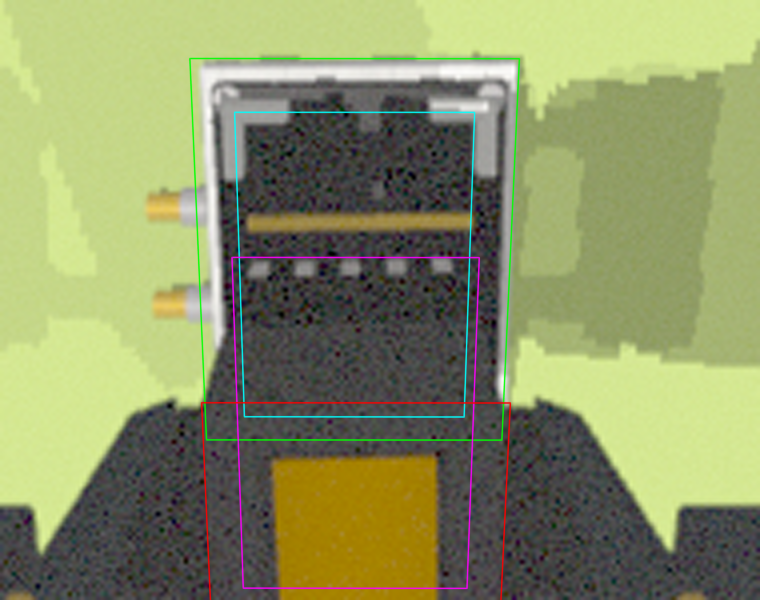

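>>> carry_out --pt "-0.001 0.001 0.03 0 0 0" --pt "-0.001 0.001 0.06 0 0 0" --pt "-0.001 0.001 0.076 0 0 0" --pt "-0.001 0.001 0.083 0 0 0" --pt "-0.001 0.001 0.083 0 0 0" --pt "-0.001 0.001 0.083 0 0 0"

```text
clock: 22.55
tool_pos: [0.6021, -0.1036, 0.0271]
eef_rot: [-0.044, 0.999, 0.0, 0.001]
contact_force: [-0.2, 0.5, -2.1]
opening: 0.409
```

```bash
python3 - <<'E'
from h import *
r.snapshot("top")
p,q,s=pose(); print(p.round(4),s["opening"]*88,s["contact_force"])
E
```

```text
[ 0.6021 -0.1036  0.0272] 35.63201479892542 [ 0.92480125  0.66910641 -0.71061516]
```

>>> carry_out --pt "0 0 0.0016 0 0 0" --pt "0 0 0.0016 0 0 0" --pt "0 0 0.0016 0 0 0"

```text
clock: 22.9
tool_pos: [0.6018, -0.1037, 0.0252]
eef_rot: [-0.044, 0.999, -0.0, 0.001]
contact_force: [0.5, 0.5, 0.9]
opening: 0.407
```

>>> carry_out --pt "0 0 0 0 0 0" --pt "0 0 0 0 0 0" --pt "0 0 0 0 0 0" --pt "0 0 -0.02 0 0 0" --pt "0 0 -0.06 0 0 0" --pt "0 0 -0.1 0 0 0" --pt "0 0 -0.1 0 0 0" --pt "0 0 -0.1 0 0 0" --pt "0 0 -0.1 0 0 0" --fingers 80

```text
clock: 23.8
tool_pos: [0.6003, -0.1038, 0.1237]
eef_rot: [-0.044, 0.999, -0.0, -0.001]
contact_force: [-0.6, -0.3, 0.5]
opening: 0.685
```

```bash
python3 - <<'E'
from h import *
p,q,s=pose(); print(p.round(4),s["opening"]*88,s["contact_force"])
s=wrist("w12")
print(row([0.4698,0.1115,0.11],15))
E
```

```text
[ 0.6003 -0.1038  0.1237] 60.31181152297005 [-0.64753059 -0.28815793  0.47379068]
[0.111, 0.2258, 0.0138, 0.0278, -0.1588, -10.0006]
```

View pics/w12.png

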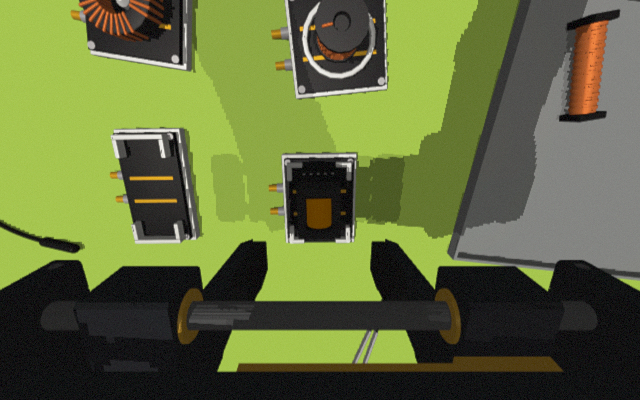

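>>> carry_out --pt "0.111 0.226 0.012 0 0 -10" --pt "0.111 0.226 0.012 0 0 -10" --pt "0.111 0.226 0.012 0 0 -10" --pt "0.111 0.226 0.012 0 0 -10" --pt "0.111 0.226 0.012 0 0 -10" --pt "0.111 0.226 0.012 0 0 -10" --pt "0.111 0.226 0.012 0 0 -10" --pt "0.111 0.226 0.012 0 0 -10" --pt "0.111 0.226 0.012 0 0 -10" --pt "0.111 0.226 0.012 0 0 -10" --pt "0.111 0.226 0.012 0 0 -10" --pt "0.111 0.226 0.012 0 0 -10" --fingers 120

```text
clock: 25.05
tool_pos: [0.4713, 0.1112, 0.1128]
eef_rot: [-0.13, 0.992, 0.0, 0.0]
contact_force: [-0.6, -0.5, -0.5]
opening: 0.533
```

```bash
cat > rp.py <<'E'
from h import *
from ov import *
rod=(0.4698,0.1115,15)
p,q,s=pose(); print(p.round(4),s["opening"]*88,s["contact_force"])
s=wrist("w13"); im=s["img"]
k=4;o=np.array([230,110]);im=cv2.resize(im[110:260,230:420],None,fx=k,fy=k,interpolation=cv2.INTER_CUBIC)
draw(im,s,box(rod[:2],rod[2],.08,.022,.025),(0,255,0),1,k,o);draw(im,s,box(rod[:2],rod[2],.08,.022,.003),(255,255,0),1,k,o)
cv2.imwrite("pics/w13z.png",im)
print(row([rod[0],rod[1],0.008],rod[2]))
E
python3 rp.py
```

```text
[0.4713 0.1112 0.1128] 46.922505811758995 [-0.55054    -0.48500611 -0.45036993]
[0.0014, 0.0004, 0.1048, 0.0048, 0.0091, -0.0535]
```

View pics/w13z.png

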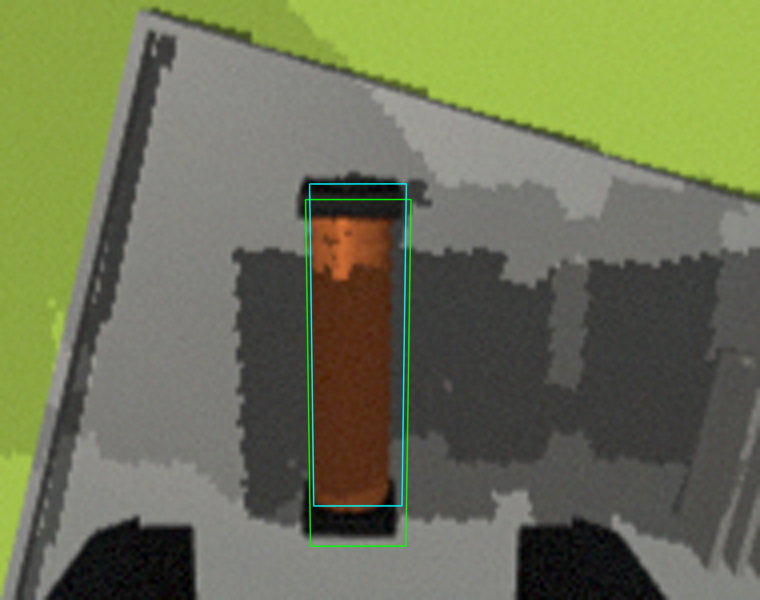

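>>> carry_out --pt "0.003 -0.0014 0.04 0 0 0" --pt "0.003 -0.0014 0.08 0 0 0" --pt "0.003 -0.0014 0.098 0 0 0" --pt "0.003 -0.0014 0.105 0 0 0" --pt "0.003 -0.0014 0.105 0 0 0" --pt "0.003 -0.0014 0.105 0 0 0"

```text
clock: 25.7
tool_pos: [0.4689, 0.1099, 0.0085]
eef_rot: [-0.13, 0.991, 0.0, 0.001]
contact_force: [-0.4, -0.1, 0.1]
opening: 0.526
```

>>> carry_out --pt "0 0 0 0 0 0" --pt "0 0 0 0 0 0" --pt "0 0 0 0 0 0" --pt "0 0 0 0 0 0" --pt "0 0 0 0 0 0" --pt "0 0 0 0 0 0" --pt "0 0 0 0 0 0" --fingers 255

```text
clock: 26.4
tool_pos: [0.4688, 0.1097, 0.0082]
eef_rot: [-0.13, 0.991, 0.0, 0.0]
contact_force: [-0.4, -0.4, 5.7]
opening: 0.205
```

```bash
python3 - <<'E'
from h import *
p,q,s=pose(); print(p.round(4),s["opening"]*88,s["contact_force"])
print(row([0.6015,-0.2578,0.12],6))
E
```

```text
[0.4688 0.1097 0.0082] 18.002021956321656 [-0.39379002 -0.35571413  5.70599425]
[-0.0333, -0.3893, -0.1117, -0.0024, 0.0502, 8.9837]
```

>>> carry_out --pt "0 0 -0.03 0 0 0" --pt "0 0 -0.07 0 0 0" --pt "0 0 -0.112 0 0 0" --pt "-0.0333 -0.389 -0.112 0 0 9" --pt "-0.0333 -0.389 -0.112 0 0 9" --pt "-0.0333 -0.389 -0.112 0 0 9" --pt "-0.0333 -0.389 -0.112 0 0 9" --pt "-0.0333 -0.389 -0.112 0 0 9" --pt "-0.0333 -0.389 -0.112 0 0 9" --pt "-0.0333 -0.389 -0.112 0 0 9" --pt "-0.0333 -0.389 -0.112 0 0 9" --pt "-0.0333 -0.389 -0.112 0 0 9"

```text
clock: 27.6
tool_pos: [0.6008, -0.2665, 0.1186]
eef_rot: [-0.047, 0.999, -0.003, -0.0]
contact_force: [-0.0, -0.3, -0.9]
opening: 0.208
```

>>> carry_out --pt "0 0 0 0 0 0" --pt "0 0 0 0 0 0" --pt "0 0 0 0 0 0" --pt "0 0 0 0 0 0" --pt "0 0 0 0 0 0"

```text
clock: 28.1
tool_pos: [0.6013, -0.2565, 0.12]
eef_rot: [-0.053, 0.999, 0.0, -0.0]
contact_force: [-0.1, -0.7, -0.8]
opening: 0.206
```

```bash
cat > sp.py <<'E'
from h import *
from ov import *
p,q,s=pose(); print(p.round(4),s["opening"]*88,s["contact_force"])
co=(0.6015,-0.2578,6)
s=wrist("w14"); im=np.clip((s["img"]/255.)**.5*255,0,255).astype(np.uint8)
k=4;o=np.array([230,140]);im=cv2.resize(im[140:290,230:420],None,fx=k,fy=k,interpolation=cv2.INTER_CUBIC)
draw(im,s,box(co[:2],co[2],.11,.06,.016),(0,255,0),1,k,o);draw(im,s,box(co[:2],co[2],.094,.036,.026),(255,255,0),1,k,o)
draw(im,s,box(p[:2],6,.08,.022,p[2]-.005),(255,0,255),1,k,o);draw(im,s,box(p[:2],6,.08,.022,p[2]+.017),(0,0,255),1,k,o)
cv2.imwrite("pics/w14z.png",im)
print(row([co[0],co[1],0.022],co[2]))
E
python3 sp.py
```

```text
[ 0.6013 -0.2565  0.12  ] 18.086351187301847 [-0.10690396 -0.65385671 -0.7925795 ]
[-0.0001, -0.001, 0.098, 0.0005, -0.0025, 0.0554]
```

View pics/w14z.png

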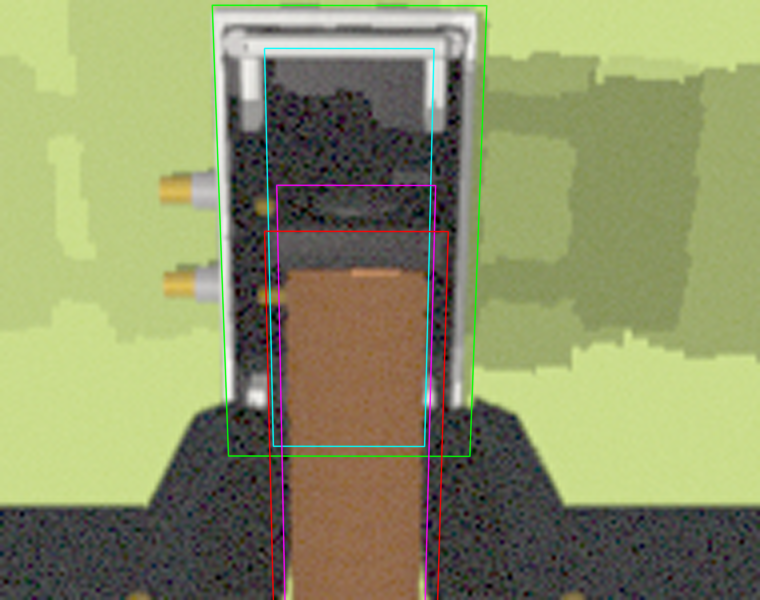

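>>> carry_out --pt "-0.001 -0.0017 0.04 0 0 0" --pt "-0.001 -0.0017 0.07 0 0 0" --pt "-0.001 -0.0017 0.088 0 0 0" --pt "-0.001 -0.0017 0.0975 0 0 0" --pt "-0.001 -0.0017 0.0975 0 0 0" --pt "-0.001 -0.0017 0.0975 0 0 0"

```text
clock: 28.75
tool_pos: [0.6034, -0.259, 0.0231]
eef_rot: [-0.052, 0.999, -0.0, 0.001]
contact_force: [-1.2, -0.1, -1.1]
opening: 0.207
```

```bash
python3 - <<'E'
from h import *
r.snapshot("top")
p,q,s=pose(); print(p.round(4),s["opening"]*88,s["contact_force"])
E
```

```text
[ 0.6034 -0.2591  0.0232] 18.217567190500798 [ 0.25064981 -0.1755549  -1.15538583]
```

>>> carry_out --pt "0.0005 0 0.0019 0 0 0" --pt "0.0005 0 0.0019 0 0 0" --pt "0.0005 0 0.0019 0 0 0"

```text
clock: 29.1
tool_pos: [0.6023, -0.2592, 0.0208]
eef_rot: [-0.052, 0.999, -0.0, 0.0]
contact_force: [0.2, -0.1, 1.6]
opening: 0.206
```

>>> carry_out --pt "0 0 0 0 0 0" --pt "0 0 0 0 0 0" --pt "0 0 0 0 0 0" --pt "0 0 0 0 0 0" --pt "0 0 -0.02 0 0 0" --pt "0 0 -0.06 0 0 0" --pt "0 0 -0.1 0 0 0" --pt "0 0 -0.14 0 0 0" --pt "0 0 -0.17 0 0 0" --pt "0 0 -0.17 0 0 0" --pt "0 0 -0.17 0 0 0" --fingers 110

```text
clock: 30.2
tool_pos: [0.602, -0.2592, 0.1908]
eef_rot: [-0.052, 0.999, -0.0, 0.0]
contact_force: [-0.6, -0.1, -1.1]
opening: 0.569
```

```bash
python3 - <<'E'
from h import *
p,q,s=pose(); print(p.round(4),s["opening"]*88,s["contact_force"])
s=wrist("w15")
E
```

```text
[ 0.602  -0.2592  0.1908] 50.07207071567022 [-0.58677279 -0.09552183 -1.0542253 ]
```

View pics/w15.png

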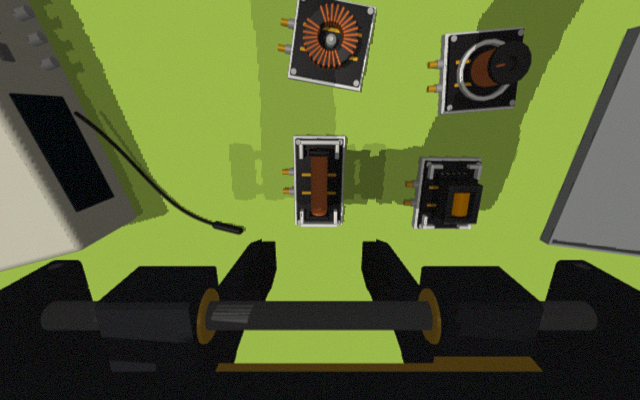

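```bash
python3 - <<'E'
from ov import *
s=wrist("w16"); im=np.clip((s["img"]/255.)**.5*255,0,255).astype(np.uint8)
k=3;o=np.array([275,0]);im=cv2.resize(im[0:240,275:535],None,fx=k,fy=k,interpolation=cv2.INTER_CUBIC);im=im[:600*2]
G=(0,255,0);C=(255,255,0)
draw(im,s,box((.602,-.2592),6,.08,.022,.038),G,1,k,o)
draw(im,s,box((.6015,-.1037),5,.044,.036,.052),G,1,k,o);draw(im,s,box((.6015,-.1037),5,.056,.036,.024),C,1,k,o)
draw(im,s,circ((.464,-.1007),.018,.060),G,1,k,o);draw(im,s,circ((.464,-.1007),.018,.016),C,1,k,o)
draw(im,s,circ((.4544,-.2639),.026,.036),G,1,k,o);draw(im,s,circ((.4544,-.2639),.026,.016),C,1,k,o)
cv2.imwrite("pics/w16z.png",cv2.resize(im,None,fx=.83,fy=.83))
for l in ["ring_choke_mid","transformer_mid","drum_choke_mid","rod_choke_mid"]:
        print(l,[(np.round(d["xyz"],4).tolist(),round(d["p"],2)) for d in r.spot_point(s,l)[:3]])
p=r.snapshot("scene"); cv2.imwrite("pics/sc2.png",cv2.resize(p["img"][120:360,180:500],None,fx=2.4,fy=2.4))
E
```

```text
ring_choke_mid [([0.4539, -0.2605, 0.0256], 0.92)]
transformer_mid [([0.5981, -0.1047, 0.034], 0.66)]
drum_choke_mid [([0.4599, -0.1008, 0.0399], 0.6)]
rod_choke_mid [([0.5985, -0.2553, 0.0227], 0.78)]
```

View pics/w16z.png

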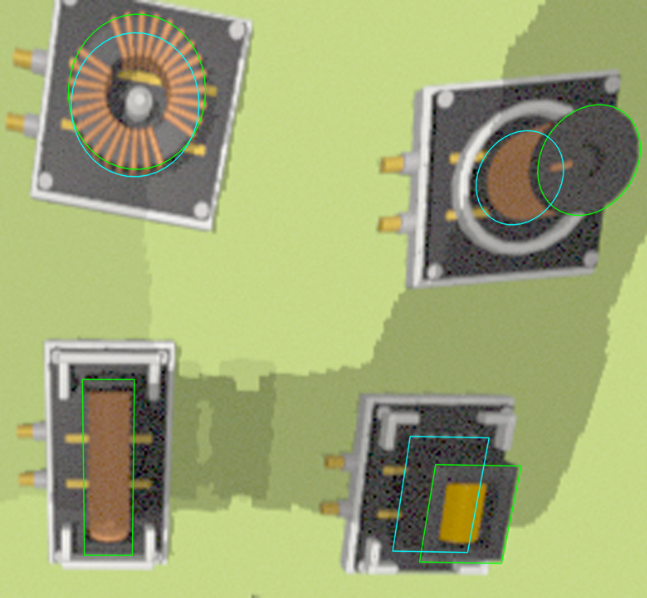

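View pics/sc2.png

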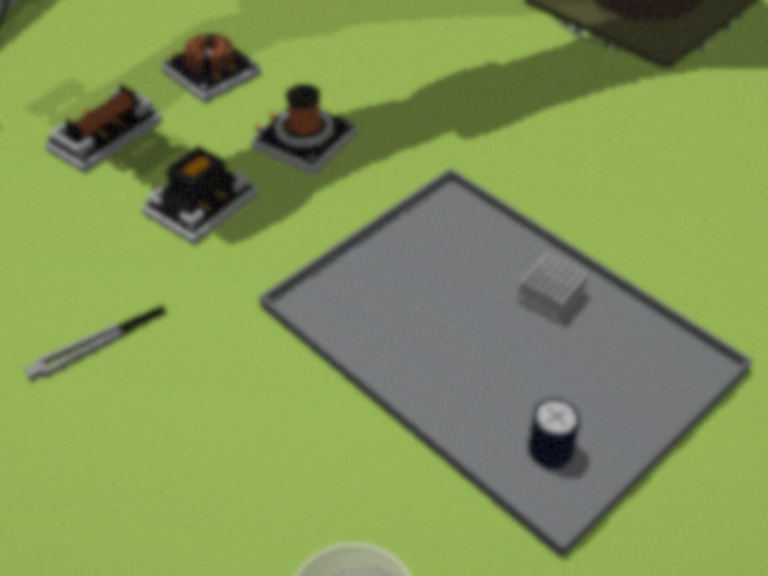

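All four parts match the seated-pose overlays, and the capacitor and heat sink have not been moved. Handing in.

```bash
python3 -c "
from plant import r
print(r.finish_job(), r.get_state()['clock'])"
```

```text
the job is handed in; nothing more can be done
the job is handed in; nothing more can be done
```

All four wound parts are in their test nests, loaded in the order you listed (ring, drum, transformer, rod), and the job was handed in about 30 s into the 120 s allowed. `r.finish_job()` reports no verdict, so what follows is what my own checks showed.

- **Final camera check:** in the last wrist picture, outlines drawn at the expected seated poses and heights match the ring over the post, the drum upright inside the collar, and the rod between the saddle walls. The transformer matches between its four locators.
- **Scene picture:** it shows the capacitor and heat sink still standing in the tray. The gripper was clear of everything, about 0.19 m up.
- **Network readings:** all four part positions agreed with the release poses to about 4–5 mm, close to their stated accuracy. The rod read about 4 mm low (0.023 m, against an expected 0.027 m), and the picture did not bear this out.
- **Forces:** contact readings stayed under about 7 N each time I checked.

No check failed. The only disagreement between estimates came early. The first estimates put the drum about 5 mm and the rod about 2 mm off, and I corrected both from the pictures before gripping.

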